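# Fit the spare blade in the empty press nest

### The job

Take the spare blade with the orange grip from its sloping rest and slide it upright, edge first, into the slot of the empty nest until it is fully home on the slot's floor; keep hold of it until it is home, do not ram it or force it, then let go and move clear. The slot of that nest may sit several millimetres off the nest's middle, so feel or look for it. Leave the other nest with its blade and everything else on the bench where it is.

Things in the scene. Friction and masses are not known exactly. Their poses are not given: they have to be found in the camera images.
- blade: the spare blade: steel plate 4 mm thick (x), 80 mm long (y), 70 mm high (z), orange grip along its upper edge: 14 mm thick, 60 mm long, from 70 to 100 mm above the lower edge. Origin: middle of the lower edge; z points to the grip. About 0.2 kg, the same either way round. It starts leaning 35 degrees on the rest, its top towards the rest's -x.
- rest: fixed grey sloping rest, base 110 x 110 mm; its support, 6 mm thick, carries the blade's lower 55 mm from its -x side and a ledge with a 6 mm lip carries the lower edge; the grip stands free. Origin under the base's centre; the ledge's inner corner is at x +20, z +22 mm.
- nest_open: the empty nest, fixed: dark base plate 110 (x) x 120 (y) x 12 mm; on it an aluminium head block 70 (x) x 100 (y) mm with a green band and one slot in its flat top, which is 72 mm above the table. Origin: under the base plate's centre, on the table. The head can be clamped up to 8 mm to either side of the base's centre along the nest's x.
- nest_open_mid (a point): point 72 mm above nest_open's origin, at the height of the head's top, axes as the nest. The slot runs along y, centred in y, 6 mm wide, 82 mm long, 1 mm chamfers, 42 mm deep (floor 30 mm above the table). Its true x lies within 8 mm either side of this point: not reported, fixed during a run, to be found by touch or sight.
- nest_loaded: the other nest, alike, fixed, with a blade standing in its slot; origin as for nest_open
- blade_loaded: blade with a blue grip standing in nest_loaded, same sizes and axes as blade; leave it alone
- parts_tray: blue tray 170 x 250 x 30 mm filled with black parts, right of the nests; origin under its centre; leave it alone
- jar: amber jar, 48 mm across, 65 mm high, white cap; origin under its centre; leave it alone
- driver: screwdriver lying near the robot; origin under its middle, shaft along its x; leave it alone
- pen_tray: open aluminium tray 70 x 200 x 25 mm behind the nests; origin under its centre; leave it alone
- gauge: brass setting cylinder, 40 mm across, 30 mm high; origin under its centre; leave it alone
- case: green plastic tool case 60 x 90 x 35 mm with a black lid on the left; origin under its centre; leave it alone

How it is judged (in metres and radians):
On the way:
1. the blade stands fully home in the empty nest's slot while the fingers still hold it (z of blade in the frame of nest_open between 0.025 and 0.034 m and x of blade in the frame of nest_open between -0.013 and 0.013 m and y of blade in the frame of nest_open between -0.008 and 0.008 m and angle between blade's own z axis and vertical below 0.09 rad and contact force between the fingers and blade above 1 N), for 0.1 s.
At the end, for the whole second after the job is handed in: the blade stands in the empty nest's slot with its lower edge within 4 mm of the slot's floor (less than 34 mm above the table), upright within 0.09 rad, its origin within 13 mm of the nest's centre along the nest's x and 8 mm along its y, at rest (z of blade in the frame of nest_open between 0.025 and 0.034 m and x of blade in the frame of nest_open between -0.013 and 0.013 m and y of blade in the frame of nest_open between -0.008 and 0.008 m and angle between blade's own z axis and vertical below 0.09 rad and linear speed of blade below 0.02 m/s and angular speed of blade below 0.4 rad/s); the robot touches nothing.
It fails at once if the blade is rammed against the nest (over 60 N) (contact force between blade and nest_open above 60 N).
It fails at once if the other nest's blade is disturbed (moved 8 mm) (distance of blade_loaded from where it was at the start of the episode above 0.008 m).
It fails at once if another thing on the bench is disturbed (moved 15 mm) (distance of any of parts_tray, jar, driver, pen_tray, gauge, case from where it was at the start of the episode above 0.015 m).
It also fails if it takes over 64 s, if anything falls off the work surface, if the arm or the gripper's body presses on something with over 40 N, if the wrist force passes 120 N, or if a joint passes its speed limit or range.

### The arm

A 6-joint arm with a two-finger parallel gripper is mounted at the origin on the work surface. World frame = base frame: x ahead of the robot, y to its left, z up, the work surface at z = 0. Lengths are in mm, angles in rad, forces in N, time in s.
With the tool pointing down it reaches from about 350 to 875 mm from the base axis. Payload 4.2 kg.
Tool frame: the origin (TCP) lies at the very end of the fingers, on their centre line; the grasp point (between the pads) lies 19 mm behind it; z points along the fingers, y is the line along which they close (so a half turn about z gives the same grasp; the last joint's range is limited). The gripper opens to 85 mm and grips with 20 to 120 N. Pads are 22 mm wide; open, the fingers measure 114 mm over their backs; the gripper's body (76 mm by 85 mm) begins 54 mm behind the grasp point. The pads swing forward as they close: fully open they stand 13 mm farther back than shut.
Start: joints at [-1.009, 0.385, 0.008, 0, -1.194, -0.259], TCP at [186.387, -596.539, 231.312] pointing down, gripper open.
Joint ranges: [-3.14, 3.14], [-1.21, 2.06], [-1.07, 1.41], [-3.16, 2.05], [-2.99, -0.16], [-3.1, 3.1]. Speed limits (rad/s): [2.79, 2.79, 3.14, 3.14, 3.14, 3.14].

### API

Orientations are given as a unit quaternion [x, y, z, w].
In Python, from bench import read_state, get_image, get_calibration, job_done gives the robot as it stands.
- The arm moves only by the shell command python3 -m creep 'ROWS'. ROWS is a JSON object of lists of equal length, an entry for each row: "translation": the shift along the world's x, y, z in cm, a list of three; "delta_rot": the turn, a rotation vector about the world's x, y, z in degrees, a list of three; "hand": the finger opening in cm, from 0 to 8.54. A call has 1 to 8 rows; each row is the pose to reach, as a shift and turn from the pose commanded when the call began; what a row does not reach only later rows make up. A row lasts 1/8 s, in which the tool goes at most 62.5 mm and 10.7 degrees, less where a joint would pass 70% of its speed; a pose out of reach is approached as far as the arm can. A call with a gripper value outside its range is refused whole. The fingers move at their own pace and stop on an object; the grip force is fixed at half the most. Time passes only in rows, so rows that repeat a pose let the fingers close. It gives the time, the measured TCP pose, the force, the opening and the grip force at its end, in the units of the state.
- read_state(): the state, without advancing time (a new reading comes with each control period).
- get_image(name): name is "side" or "top" or "wrist"; returns (picture, depth): 420x560x3 uint8, red, green, blue; 420x560 float32, mm along the optical axis (not along the pixel's ray), 0 where there is no reading.
- get_calibration(name): a dict with "intrinsics" (3x3 intrinsics, pixels), "dist" ([k1, k2, p1, p2, k3] as OpenCV has them; the pictures are not rectified), "xyz" and "attitude" of the camera in the world. Camera axes: x right, y down, z forward; pixel columns grow to the right and rows downward; lengths in mm; the calibration is good to about 2 mm. A picture is of the moment at which its call begins: read the wrist's pose just before it. get_calibration takes no time and is no camera call; for the wrist camera it gives the pose at the moment of the call.
- job_done(): hands the job in; it is judged then, once.
The state is a dict: "clock": time; "joints": joint angles; "joint_vel": joint speeds; "joint_efforts": joint torques, N m; "position": TCP position; "ee_rot": TCP orientation; "contact_force": force on the tool from outside, world axes, zero at the start; "wrist_torque": the same for the moment, N m; "gripper_width": finger opening in mm; "grasp_force": force on a finger pad.
Only numpy, scipy, OpenCV 4.12 (cv2) and the standard library are available. Lean on these libraries where they do the work, as an engineer would, in place of code of your own. Each camera call takes 0.05 s, during which the arm holds its last target. There are 200 camera calls.

## Working session

There is one attempt and no reset: what is moved stays moved. The work goes in short steps, Python scripts to look and compute and a shell command to move; the robot and the scene stay as the last step left them, time stands still between calls to the robot, and variables do not carry over. Pictures are saved under pics/ and viewed, at most 10 in all, crops included, and the job is handed in when it is done.

```bash
ls; mkdir -p pics; cat > h.py <<'E'
import numpy as np,cv2
from scipy.spatial.transform import Rotation as R
from bench import *
def save(n,f):
    im,d=get_image(n); cv2.imwrite(f'pics/{f}.png',im[:,:,::-1]); np.save(f'pics/{f}_d.npy',d); c=get_calibration(n); np.save(f'pics/{f}_c.npy',c,allow_pickle=True); return im,d,c
def load(f):
    return cv2.imread(f'pics/{f}.png')[:,:,::-1],np.load(f'pics/{f}_d.npy'),np.load(f'pics/{f}_c.npy',allow_pickle=True).item()
def rays(uv,c):
    uv=np.asarray(uv,float).reshape(-1,1,2)
    n=cv2.undistortPoints(uv,np.array(c['intrinsics'],float),np.array(c['dist'],float)).reshape(-1,2)
    A=c['attitude']; A=np.array(A); M=A if A.shape==(3,3) else R.from_quat(A).as_matrix()
    return np.array(c['xyz'],float),np.c_[n,np.ones(len(n))]@M.T
def onplane(uv,c,z):
    o,r=rays(uv,c); return o+r*((z-o[2])/r[:,2])[:,None]
def pts(uv,d,c):
    uv=np.asarray(uv).astype(int).reshape(-1,2); o,r=rays(uv,c); return o+r*d[uv[:,1],uv[:,0]][:,None]
E
python3 - <<'E'
from h import *
s=read_state();print(s)
for n in('top','side','wrist'):
    c=save(n,n+'0')[2];print(n,c)
E
```

```text
pics
{'clock': 0.0, 'joints': array([-1.00942233e+00,  3.85555445e-01,  6.57939829e-03, -5.48372373e-04,
       -1.19396961e+00, -2.58601893e-01]), 'joint_vel': array([ 0.00015129, -0.00019573, -0.00085598, -0.00046897, -0.00116285,
       -0.00145602]), 'joint_efforts': array([ 4.07535827e-04, -3.92290843e+01,  1.88398433e+01,  4.18594748e+00,
       -4.65996709e-03, -4.87036459e-06]), 'position': array([ 186.20294346, -595.98691319,  230.19674991]), 'ee_rot': array([-1.50708373e-01,  9.88577648e-01,  1.08718125e-03, -1.94639292e-04]), 'contact_force': array([-0.39555611,  0.99624815, -0.51005497]), 'wrist_torque': array([ 0.00427645,  0.01488167, -0.01033172]), 'grasp_force': 0.0, 'gripper_width': 85.49361826648024}
top {'intrinsics': array([[457.29152231,   0.        , 280.02414876],
       [  0.        , 457.29152231, 204.4166136 ],
       [  0.        ,   0.        ,   1.        ]]), 'dist': array([0.00266298, 0.        , 0.        , 0.        , 0.        ]), 'xyz': array([ 481.5597957 ,  -46.25056228, 1469.96284544]), 'attitude': array([-0.70521965,  0.70806263, -0.0331045 ,  0.01471913])}
side {'intrinsics': array([[507.80174464,   0.        , 280.91729779],
       [  0.        , 507.80174464, 214.14777263],
       [  0.        ,   0.        ,   1.        ]]), 'dist': array([0.06150535, 0.        , 0.        , 0.        , 0.        ]), 'xyz': array([ 223.80366386, -979.05492449, 1312.38809511]), 'attitude': array([ 0.93171109, -0.15429603,  0.05932568, -0.32340012])}
wrist {'intrinsics': array([[363.29555228,   0.        , 273.48317266],
       [  0.        , 363.29555228, 206.36652396],
       [  0.        ,   0.        ,   1.        ]]), 'dist': array([-0.03048954,  0.        ,  0.        ,  0.        ,  0.        ]), 'xyz': array([ 106.23790701, -622.62998707,  372.42351161]), 'attitude': array([0.5844614 , 0.79426404, 0.13406392, 0.09785896])}
```

View pics/top0.png

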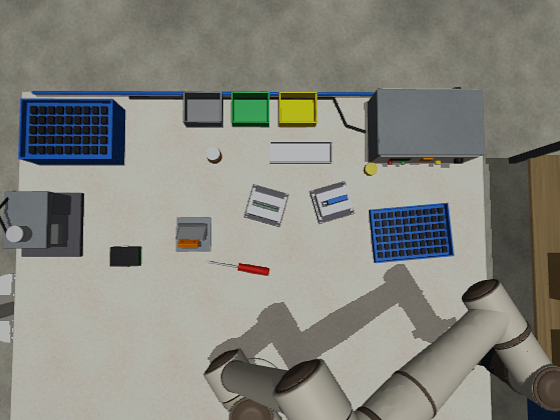

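View pics/side0.png

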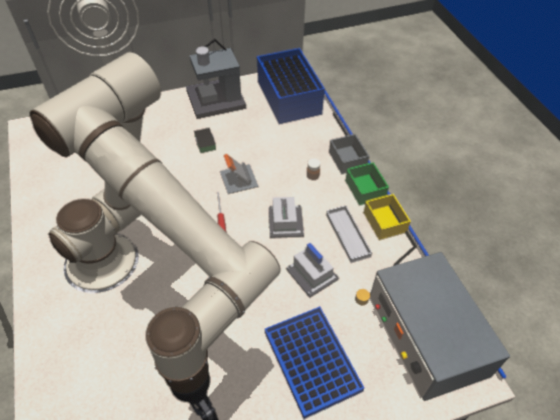

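The top view shows the rest at about (193,234) with the orange grip at (188,243), the empty nest at (266,205) and the loaded nest at (332,201). The side view agrees: grip at (232,165), empty nest at (286,215).

```bash
python3 - <<'E'
from h import *
im,d,c=load('top0')
hsv=cv2.cvtColor(np.ascontiguousarray(im),cv2.COLOR_RGB2HSV)
m=(cv2.inRange(hsv,(5,150,120),(20,255,255))>0); m[:225]=0;m[255:]=0;m[:,:170]=0;m[:,215:]=0
v,u=np.nonzero(m);P=pts(np.c_[u,v],d,c);print('grip',len(u),P.mean(0),P.min(0),P.max(0))
for n,uv in dict(nest=(266,205),slot=(265,206),rest=(193,234),loaded=(332,201),jar=(213,155),driver=(240,266),case=(125,256)).items(): print(n,pts([uv],d,c))
o,q=rays([(0,0)],load('wrist0')[2])
s=read_state();T=R.from_quat(s['ee_rot']);cw=load('wrist0')[2]
print('cam in tool',T.inv().apply(cw['xyz']-s['position']),(T.inv()*R.from_quat(cw['attitude'])).as_matrix())
# rectangles
for nm,(x0,x1,y0,y1) in dict(nest=(235,300,175,235),rest=(165,222,208,260)).items():
    V,U=np.mgrid[y0:y1,x0:x1];uv=np.c_[U.ravel(),V.ravel()];P=pts(uv,d,c)
    for lo,hi in((5,25),(60,85)):
        k=(P[:,2]>lo)&(P[:,2]<hi); 
        if k.sum()>20:print(nm,lo,k.sum(),cv2.minAreaRect(P[k,:2].astype(np.float32)))
E
```

```text
grip 168 [459.89353335 192.28182019 100.93473697] [448.38253258 164.04580099  83.47019148] [472.18713376 221.27495926 115.66865324]
nest [[575.42669023 -39.83176196  59.05786277]]
slot [[573.98246497 -36.56213958  33.52420365]]
rest [[487.05663141 183.51463447  62.19180166]]
loaded [[ 581.95948223 -234.76624075  129.2959469 ]]
jar [[730.54827211 123.52043753  64.42839753]]
driver [[386.33313692  42.3836518   22.99923891]]
case [[420.16921005 397.43497409  32.96115253]]
cam in tool [  84.29582298   -1.20189391 -141.92977099] [[-4.76276848e-04 -9.44853536e-01 -3.27492852e-01]
 [ 9.99999791e-01 -3.07104561e-04 -5.68280856e-04]
 [ 4.36367628e-04 -3.27493054e-01  9.44853485e-01]]
nest 5 798 ((581.0036010742188, -43.189231872558594), (205.9793243408203, 189.83702087402344), 89.91292572021484)
nest 60 696 ((572.2906494140625, -39.19933319091797), (99.80572509765625, 69.93074035644531), 74.269287109375)
rest 5 601 ((489.01116943359375, 193.08932495117188), (178.38755798339844, 161.95367431640625), 89.76697540283203)
rest 60 134 ((477.60882568359375, 190.7178497314453), (89.17626953125, 26.715974807739258), 81.64276885986328)
```

```bash
python3 -m creep '{"translation":[[25,30,1],[25,30,1],[25,30,1],[25,30,1],[25,30,1],[25,30,1],[25,30,1],[25,30,1]],"delta_rot":[[0,0,72.7],[0,0,72.7],[0,0,72.7],[0,0,72.7],[0,0,72.7],[0,0,72.7],[0,0,72.7],[0,0,72.7]],"hand":[8.5,8.5,8.5,8.5,8.5,8.5,8.5,8.5]}'
python3 -m creep '{"translation":[[13.4,34,-4],[13.4,34,-4],[13.4,34,-4],[13.4,34,-4],[13.4,34,-4],[13.4,34,-4],[13.4,34,-4],[13.4,34,-4]],"delta_rot":[[0,0,0],[0,0,0],[0,0,0],[0,0,0],[0,0,0],[0,0,0],[0,0,0],[0,0,0]],"hand":[8.5,8.5,8.5,8.5,8.5,8.5,8.5,8.5]}'
python3 - <<'E'
from h import *
s=read_state();print(s['clock'],s['joints'],s['position'],R.from_quat(s['ee_rot']).as_matrix())
save('wrist','w1')
E
```

```text
clock: 1.15
position: [437.0, -295.4, 241.1]
ee_rot: [0.708, -0.706, -0.0, 0.0]
contact_force: [-0.3, 0.4, -1.0]
gripper_width: 85.1
grasp_force: 0.0
clock: 2.15
position: [570.0, 42.4, 200.9]
ee_rot: [-0.707, 0.708, 0.0, -0.001]
contact_force: [0.7, -1.0, -0.5]
gripper_width: 84.9
grasp_force: 0.0
2.15 [ 3.57670624e-01  3.18659109e-01 -1.71159950e-01  1.26462646e-05
 -1.08225366e+00 -3.59019954e-01] [570.01925756  42.44253717 200.92025013] [[-1.34311291e-03 -9.99998388e-01 -1.19170419e-03]
 [-9.99998993e-01  1.34365870e-03 -4.57315725e-04]
 [ 4.58916232e-04  1.19108876e-03 -9.99999185e-01]]
```

View pics/w1.png

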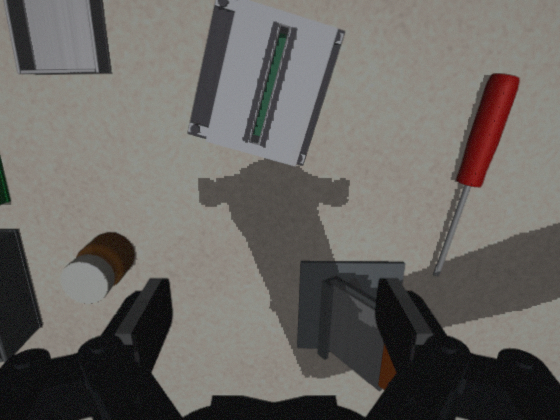

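```bash
python3 - <<'E'
from h import *
im,d,c=load('w1')
cv2.imwrite('pics/w1c.png',cv2.resize(im[0:175,180:355,::-1],None,fx=3.4,fy=3.4,interpolation=cv2.INTER_NEAREST))
for v in (60,85,110):
    u=np.arange(185,345,2);P=pts(np.c_[u,0*u+v],d,c);print(v,' '.join(f'{a}:{p[0]:.0f},{p[2]:.0f}' for a,p in zip(u,P)))
E
```

```text
60 185:648,-0 187:647,-0 189:645,-1 191:643,0 193:641,-0 195:640,-0 197:638,0 199:636,-1 201:634,0 203:630,12 205:629,12 207:627,11 209:625,12 211:623,14 213:622,13 215:620,12 217:618,12 219:617,12 221:615,13 223:613,13 225:604,73 227:603,73 229:601,72 231:600,73 233:598,73 235:597,71 237:596,71 239:594,72 241:593,72 243:592,72 245:590,72 247:589,71 249:587,71 251:586,71 253:585,71 255:583,72 257:582,71 259:580,70 261:579,74 263:578,72 265:576,72 267:575,73 269:573,71 271:572,72 273:571,33 275:569,32 277:568,32 279:566,33 281:565,72 283:564,73 285:562,71 287:561,71 289:559,72 291:558,71 293:557,72 295:555,73 297:554,72 299:553,72 301:551,72 303:550,72 305:548,72 307:547,71 309:546,73 311:544,71 313:543,72 315:541,71 317:540,72 319:539,72 321:537,72 323:536,73 325:534,71 327:533,71 329:523,12 331:521,12 333:520,11 335:518,12 337:515,2 339:513,-0 341:511,-0 343:509,-1
85 185:650,-1 187:649,-1 189:647,-1 191:645,0 193:643,-1 195:641,0 197:637,11 199:635,12 201:633,11 203:632,12 205:630,11 207:628,11 209:626,12 211:624,13 213:623,13 215:621,12 217:619,12 219:609,71 221:608,72 223:606,72 
[... 840 characters left out ...]
:612,71 219:610,72 221:609,71 223:570,343 225:606,70 227:604,73 229:603,71 231:601,72 233:600,73 235:598,72 237:597,71 239:595,71 241:594,71 243:593,72 245:591,72 247:590,73 249:588,73 251:587,72 253:585,72 255:584,72 257:582,72 259:582,32 261:581,33 263:579,33 265:577,32 267:575,71 269:574,73 271:572,72 273:571,72 275:569,72 277:568,72 279:566,71 281:565,72 283:563,71 285:562,72 287:561,72 289:559,72 291:558,72 293:556,72 295:555,72 297:553,73 299:552,72 301:550,72 303:549,71 305:548,73 307:546,71 309:544,70 311:543,73 313:535,11 315:534,13 317:532,11 319:530,11 321:527,-0 323:525,-0 325:570,343 327:521,-1 329:520,1 331:518,-1 333:516,-1 335:514,-1 337:512,-1 339:510,-2 341:508,0 343:507,-1
```

View pics/w1c.png

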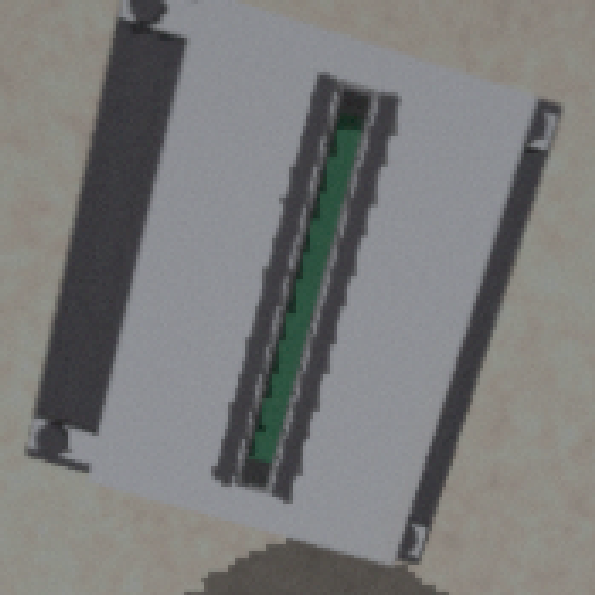

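The crop shows one slot in the head, from about (283,25) to (255,143) in the wrist picture, with pale chamfer edges and a green floor stripe about 40 mm down. The slot direction and centre can be fitted directly.

```bash
cat >> h.py <<'E'
def slot(f,box):
    im,d,c=load(f);x0,x1,y0,y1=box
    V,U=np.mgrid[y0:y1,x0:x1];uv=np.c_[U.ravel(),V.ravel()];P=pts(uv,d,c);Q=onplane(uv,c,71.)
    k=(P[:,2]<66)&(P[:,2]>15)
    r=cv2.minAreaRect(Q[k,:2].astype(np.float32));q=Q[k,:2];m=q.mean(0);w=np.linalg.svd(q-m)[2][0];w*=np.sign(w[1])
    t=(q-m)@w;print('slot n',k.sum(),r,'mean',m,'ydir deg from +y',np.degrees(np.arctan2(-w[0],w[1])),'mid',m+w*(t.max()+t.min())/2,np.ptp(t))
    k2=(P[:,2]>66)&(P[:,2]<78);print('head',cv2.minAreaRect(P[k2,:2].astype(np.float32)))
    k3=(P[:,2]>7)&(P[:,2]<16);print('base',cv2.minAreaRect(P[k3,:2].astype(np.float32)))
E
python3 - <<'E'
from h import *
slot('w1',(232,305,10,155))
slot('w1',(180,360,0,172))
E
```

```text
slot n 995 ((573.8590698242188, -40.140987396240234), (37.79397964477539, 104.58274841308594), 8.54043197631836) mean [573.30779533 -41.62241924] ydir deg from +y -13.850961359935335 mid [573.65516789 -40.2135821 ] 84.33777280939077
head ((573.3623046875, -40.15811538696289), (98.58296966552734, 53.59687423706055), 88.07840728759766)
base ((571.8632202148438, -39.81781768798828), (8.971451759338379, 131.8492431640625), 27.919780731201172)
slot n 1507 ((578.4395141601562, -41.80498504638672), (94.90752410888672, 89.30154418945312), 74.10594177246094) mean [580.40022887 -43.47175416] ydir deg from +y -21.17999817673779 mid [580.6966523  -42.70673691] 101.98467298804906
head ((573.8858032226562, -39.95101547241211), (100.84025573730469, 70.71509552001953), 73.82386779785156)
base ((579.7694702148438, -41.26209259033203), (119.61116027832031, 111.0751953125), 74.26177215576172)
```

```bash
python3 -m creep '{"translation":[[-10,21.5,2],[-10,21.5,2],[-10,21.5,2],[-10,21.5,2],[-10,21.5,2],[-10,21.5,2]],"delta_rot":[[0,0,0],[0,0,0],[0,0,0],[0,0,0],[0,0,0],[0,0,0]],"hand":[8.5,8.5,8.5,8.5,8.5,8.5]}'
python3 - <<'E'
from h import *
s=read_state();print(s['clock'],s['position'])
save('wrist','w2')
E
```

```text
clock: 2.95
position: [470.5, 257.1, 221.5]
ee_rot: [-0.707, 0.707, -0.0, 0.0]
contact_force: [-0.1, 1.5, -1.0]
gripper_width: 85.0
grasp_force: 0.0
2.95 [470.50997196 257.13688779 221.54459814]
```

View pics/w2.png

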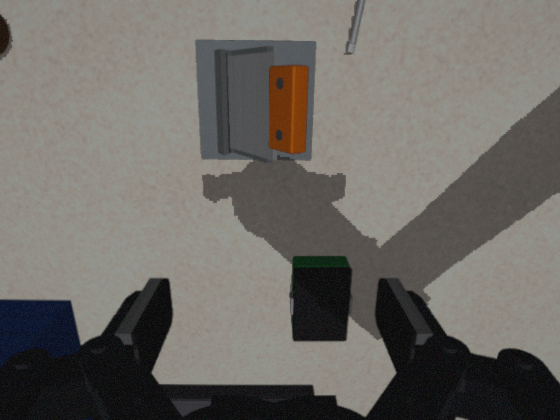

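The wrist picture shows the rest around (197,40)-(316,160), nearly square to the image, and the orange grip at (270,65)-(307,152) leaning to the right (world -x).

```bash
python3 - <<'E'
from h import *
im,d,c=load('w1')
V,U=np.mgrid[5:160,225:320];uv=np.c_[U.ravel(),V.ravel()];P=pts(uv,d,c);Q=onplane(uv,c,71.)
k=((P[:,2]<66)&(P[:,2]>15)).reshape(U.shape).astype(np.uint8)
n,l,st,ce=cv2.connectedComponentsWithStats(k);
l=l.ravel()
for i in range(1,n):
    if st[i,4]>100:
        q=Q[l==i][:,:2];m=q.mean(0);w=np.linalg.svd(q-m,full_matrices=False)[2][0]
        print(st[i],m,np.degrees(np.arctan2(w[1],w[0])),cv2.minAreaRect(q.astype(np.float32)))
# rest
im,d,c=load('w2')
V,U=np.mgrid[25:175,180:335];uv=np.c_[U.ravel(),V.ravel()];P=pts(uv,d,c)
k=P[:,2]>4;
r=cv2.minAreaRect(P[k&(P[:,2]<14),:2].astype(np.float32));print('rest base',r, np.median(P[k&(P[:,2]<14),2]))
hsv=cv2.cvtColor(np.ascontiguousarray(im),cv2.COLOR_RGB2HSV)
o=cv2.inRange(hsv,(3,150,80),(22,255,255))[25:175,180:335].ravel()>0
G=P[o];print('orange',len(G),G.mean(0),G.min(0),G.max(0))
for nm,sel in (('all',G),):
    # two faces: RANSAC-free split by local normals via x-z profile
    for y in range(int(G[:,1].min())+8,int(G[:,1].max()),12):
        g=G[abs(G[:,1]-y)<1.0];g=g[np.argsort(g[:,0])];print(y,' '.join(f'{a:.0f},{b:.0f}' for a,b in g[:: max(1,len(g)//14),[0,2]]))
E
```

```text
[ 26  22  38 115 981] [573.3539983  -41.74161942] 73.91869270862043 ((573.8950805664062, -39.93406295776367), (80.55256652832031, 6.024213790893555), 73.84751892089844)
rest base ((488.5335388183594, 190.4839324951172), (109.84001922607422, 110.56928253173828), 89.51297760009766) 5.269788969120725
orange 3076 [461.15388822 189.43558887 101.09441458] [448.02467586 160.99608957  83.93444661] [474.70310066 220.11107848 363.37064925]
168 448,100 450,102 452,104 454,106 456,106 457,108 459,106 461,103 463,103 465,100 467,95 469,93 471,90 472,87
180 449,102 450,103 452,105 454,106 455,108 457,107 459,107 460,106 462,102 463,102 465,98 467,96 468,96 470,90 472,90 473,87
192 448,101 450,103 451,104 454,106 455,106 457,105 458,107 460,107 462,103 463,102 464,100 467,96 468,96 470,91 472,90 473,87
204 449,101 451,103 453,104 454,106 456,106 458,107 460,107 461,106 463,100 464,100 466,99 468,95 470,92 472,89 474,87
216 449,99 451,102 452,104 454,105 455,106 457,108 458,108 460,107 462,105 464,101 465,99 467,96 469,94 470,92 472,92 473,87 475,85
```

```bash
python3 -m creep '{"translation":[[-5.2,-6.8,-2],[-5.2,-6.8,-2],[-5.2,-6.8,-2],[-5.2,-6.8,-2],[-5.2,-6.8,-6.7],[-5.2,-6.8,-6.7],[-5.2,-6.8,-6.7],[-5.2,-6.8,-6.7]],"delta_rot":[[0,-10,0],[0,-20,0],[0,-30,0],[0,-35,0],[0,-35,0],[0,-35,0],[0,-35,0],[0,-35,0]],"hand":[8.5,8.5,8.5,8.5,8.5,8.5,8.5,8.5]}'
python3 - <<'E'
from h import *
s=read_state();M=R.from_quat(s['ee_rot']).as_matrix();print(s['joints'],M)
b=np.array([510.2,190.5,23.2]);az=np.array([-.574,0,.819]);g=b+70*az
print('to go cm',(g-s['position'])/10, 'tilt',np.degrees(np.arctan2(M[0,2],-M[2,2])),M[1,2])
E
```

```text
clock: 4.0
position: [453.3, 201.5, 160.1]
ee_rot: [-0.674, 0.678, -0.206, 0.211]
contact_force: [-33.6, 55.8, 2.9]
gripper_width: 85.0
grasp_force: 0.0
[ 0.3962148   0.05331346 -1.06848955  2.05351707 -0.24209339 -2.40635915] [[-0.00366739 -0.82631947  0.56318973]
 [-0.99995214  0.00813878  0.00542982]
 [-0.00907045 -0.56314286 -0.82630977]]
to go cm [ 1.66801591 -1.10336081 -7.96187703] tilt 34.277253057021476 0.005429821429480619
```

```bash
python3 -m creep '{"translation":[[4,4,6],[4,4,6],[4,4,6],[4,4,6],[4,4,6],[4,4,6],[4,4,6],[4,4,6]],"delta_rot":[[0,5,0],[0,15,0],[0,25,0],[0,25,0],[0,25,0],[0,25,0],[0,25,0],[0,25,0]],"hand":[8.5,8.5,8.5,8.5,8.5,8.5,8.5,8.5]}'
python3 - <<'E'
from h import *
s=read_state();M=R.from_quat(s['ee_rot']).as_matrix();print(s['joints'],M,s['contact_force'])
E
```

```text
clock: 5.0
position: [495.7, 243.6, 221.8]
ee_rot: [-0.703, 0.706, -0.056, 0.062]
contact_force: [-0.0, 0.3, -0.4]
gripper_width: 84.8
grasp_force: 0.0
[ 0.81246949  0.19501663 -0.35196018  0.14655182 -0.90723994 -0.90019898] [[-0.00332985 -0.98603066  0.16653063]
 [-0.99995213  0.00481537  0.00851742]
 [-0.00920035 -0.16649429 -0.98599949]] [-0.03791931  0.26761373 -0.3919769 ]
```

```bash
cat >> h.py <<'E'
def want(p,tilt,yaw,az0=0.):
    """tool: down, tool x azimuth=yaw, then tilted by tilt deg about the yawed y axis (deg)"""
    s=read_state()
    D=R.from_euler('z',yaw,degrees=True)*R.from_euler('y',tilt,degrees=True)*R.from_euler('x',180,degrees=True)
    print('shift cm',np.round((np.array(p)-s['position'])/10,2),'rot deg',np.round(np.degrees((D*R.from_quat(s['ee_rot']).inv()).as_rotvec()),2))
E
python3 - <<'E'
from h import *
want((461.7,190.5,154),-10,0)
E
```

```text
shift cm [-3.4  -5.31 -6.78] rot deg [-15.73  -0.71  88.9 ]
```

```bash
python3 -m creep '{"translation":[[-1,-2,0],[-2,-4,0],[-3.4,-5.3,0],[-3.4,-5.3,0],[-3.4,-5.3,0],[-3.4,-5.3,0],[-3.4,-5.3,0],[-3.4,-5.3,0]],"delta_rot":[[-1.6,0,9],[-3.1,-0.1,18],[-4.7,-0.2,27],[-6.3,-0.3,36],[-7.9,-0.4,45],[-9.5,-0.4,54],[-11,-0.5,62],[-12.6,-0.6,71]],"hand":[8.5,8.5,8.5,8.5,8.5,8.5,8.5,8.5]}'
python3 - <<'E'
from h import *
print(read_state()['joints']);want((461.7,190.5,154),-10,0)
E
```

```text
clock: 6.0
position: [458.6, 187.8, 220.1]
ee_rot: [0.984, -0.153, 0.087, -0.01]
contact_force: [0.7, 0.3, 0.4]
gripper_width: 85.3
grasp_force: 0.0
[ 0.7954973   0.09425162 -0.48895234  0.16975214 -0.87588029  0.36497035]
shift cm [ 0.31  0.27 -6.61] rot deg [-2.69  0.14 17.45]
```

```bash
python3 -m creep '{"translation":[[0.3,0.2,-2],[0.3,0.2,-5],[0.3,0.2,-6.6],[0.3,0.2,-6.6],[0.3,0.2,-6.6]],"delta_rot":[[-1.3,0.1,8.8],[-2.7,0.1,17.4],[-2.7,0.1,17.4],[-2.7,0.1,17.4],[-2.7,0.1,17.4]],"hand":[8.5,8.5,8.5,8.5,8.5]}'
python3 - <<'E'
from h import *
s=read_state();print(s['joints']);want((461.7,190.5,73.9),-10,0)
save('wrist','w3')
im,d,c=load('w3')
hsv=cv2.cvtColor(np.ascontiguousarray(im),cv2.COLOR_RGB2HSV)
o=cv2.inRange(hsv,(3,150,80),(22,255,255));v,u=np.nonzero(o);G=pts(np.c_[u,v],d,c)
print(len(G),np.percentile(G,[1,50,99],axis=0))
E
```

```text
clock: 6.62
position: [462.1, 191.7, 155.4]
ee_rot: [0.996, -0.002, 0.087, -0.001]
contact_force: [-1.1, 0.5, 0.0]
gripper_width: 84.7
grasp_force: 0.0
[ 0.78917309  0.17435279 -0.58460851  0.18997589 -0.6958048   0.63825105]
shift cm [-0.04 -0.12 -8.15] rot deg [-0.19 -0.03  0.24]
950 [[367.01486874 -38.151225    18.75004733]
 [467.64370032 174.4086683   90.98339774]
 [474.53097309 219.46983398 109.01598236]]
```

View pics/w3.png

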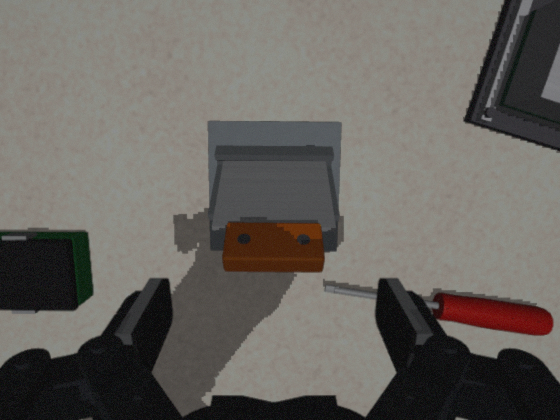

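The grip is at (225–325, 220–272), centred between the fingertips at 172 and 376, so I go down.

```bash
python3 -m creep '{"translation":[[0,-0.1,-3],[0,-0.1,-5],[0,-0.1,-7],[0,-0.1,-8],[0,-0.1,-8],[0,-0.1,-8]],"delta_rot":[[0,0,0],[0,0,0],[0,0,0],[0,0,0],[0,0,0],[0,0,0]],"hand":[8.5,8.5,8.5,8.5,8.5,8.5]}'
python3 - <<'E'
from h import *
s=read_state();print(s['joints']);want((461.7,190.5,73.9),-10,0)
E
```

```text
clock: 7.42
position: [462.5, 192.0, 75.6]
ee_rot: [0.996, -0.002, 0.087, -0.002]
contact_force: [0.3, 0.6, -0.3]
gripper_width: 84.9
grasp_force: 0.0
[ 0.78100076  0.29304228 -0.71069855  0.27359314 -0.45477178  0.54663551]
shift cm [-0.08 -0.15 -0.17] rot deg [-0.28 -0.04  0.19]
```

```bash
python3 -m creep '{"translation":[[-0.1,-0.1,-0.2],[-0.1,-0.1,-0.2],[-0.1,-0.1,-0.2],[-0.1,-0.1,-0.2],[-0.1,-0.1,-0.2],[-0.1,-0.1,-0.2],[-0.1,-0.1,-0.2],[-0.1,-0.1,-0.2]],"delta_rot":[[0,0,0],[0,0,0],[0,0,0],[0,0,0],[0,0,0],[0,0,0],[0,0,0],[0,0,0]],"hand":[8.5,5,5,5,5,5,5,5]}'
```

```text
clock: 8.43
position: [461.0, 191.3, 73.5]
ee_rot: [0.996, -0.002, 0.087, -0.002]
contact_force: [-4.5, 2.1, 5.6]
gripper_width: 59.3
grasp_force: 68.5
```

```bash
python3 -m creep '{"translation":[[-0.3,0,0.5],[-0.8,0,1.2],[-1.4,0,2.1],[-1.4,0,5],[-1.4,0,9],[-1.4,0,12],[-1.4,0,12],[-1.4,0,12]],"delta_rot":[[0,0,0],[0,0,0],[0,0,0],[0,0,0],[0,0,0],[0,0,0],[0,0,0],[0,0,0]],"hand":[5,5,5,5,5,5,5,5]}'
python3 - <<'E'
from h import *
s=read_state();print(s['joints']);want((574,-40,200),25,-16)
save('wrist','w4')
E
```

```text
clock: 9.43
position: [445.4, 189.5, 191.4]
ee_rot: [0.996, -0.002, 0.085, -0.001]
contact_force: [-0.1, -0.1, -2.4]
gripper_width: 58.8
grasp_force: 70.2
[ 0.81387995  0.1051356  -0.55602719  0.17054996 -0.79899088  0.64028607]
shift cm [ 12.86 -22.95   0.86] rot deg [  4.8   34.48 -15.24]
```

View pics/w4.png

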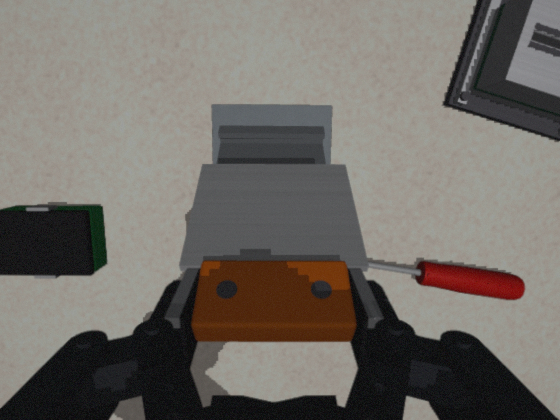

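The blade is held: orange grip at (193–355, 262–340), plate's lower edge across the image at row ~165 from (202,165) to (347,165). Next I measure the blade in the tool frame.

```bash
cat >> h.py <<'E'
def bladetool(f,s,box):
    im,d,c=load(f);x0,x1,y0,y1=box
    V,U=np.mgrid[y0:y1,x0:x1];uv=np.c_[U.ravel(),V.ravel()];P=pts(uv,d,c)
    T=R.from_quat(s['ee_rot']);Q=T.inv().apply(P-s['position'])
    near=np.abs(Q[:,1])<55
    core=(U.ravel()>x0+40)&(U.ravel()<x1-40)&(V.ravel()>y0+35)&(V.ravel()<y1-15)
    q=Q[core];
    for _ in range(5):
        m=q.mean(0);n=np.linalg.svd(q-m,full_matrices=False)[2][2];q=q[np.abs((q-m)@n)<2]
    n*=np.sign(n[0]);k=np.abs((Q-m)@n)<3
    ez=np.cross(n,[0,1.,0]);ez/=np.linalg.norm(ez);ez*=-np.sign(ez[2]);ey=np.cross(ez,n)
    a=(Q[k]-m)@ez;b=(Q[k]-m)@ey
    lo=np.percentile(a,.5);y0_,y1_=np.percentile(b,[.5,99.5]);ctr=(y0_+y1_)/2
    o=m+ez*lo+ey*ctr-2*n
    print('normal',n,'ez',ez,'ylen',y1_-y0_,'origin(tool)',o,'alpha deg',np.degrees(np.arctan2(n[2],n[0])),'n world',T.apply(n),'resid',np.std((q-m)@n),len(q))
    return o,n
E
python3 - <<'E'
from h import *
s=read_state()
o,n=bladetool('w4',s,(170,380,145,258))
T=R.from_quat(s['ee_rot']);print(T.apply(o)+s['position'])
b=np.array([510.2,190.5,23.2]);s0=np.array([461.0,191.3,73.5]);print('predicted origin',T.inv().apply(b-s0))
E
```

```text
normal [ 0.92183324  0.0048251  -0.3875567 ] ez [-0.38756121  0.         -0.92184397] ylen 79.31138218735192 origin(tool) [37.66353916  1.13843133 58.73667788] alpha deg -22.802835799198828 n world [ 0.84349009 -0.00899379  0.53706943] resid 0.41934021797870646 2425
[492.49059029 188.17073374 139.43718976]
predicted origin [40.04228279  0.66915351 57.85791063]
```

```bash
cat >> h.py <<'E'
def tcpfor(S,o,tilt,yaw):
    D=R.from_euler('z',yaw,degrees=True)*R.from_euler('y',tilt,degrees=True)*R.from_euler('x',180,degrees=True)
    return np.array(S)-D.apply(o)
E
python3 - <<'E'
from h import *
p=tcpfor((573.9,-39.9,115),(37.7,1.1,58.7),22.7,-16.1);print(p);want(p,22.7,-16.1)
E
```

```text
[562.55367608 -35.48014777 183.70164365]
shift cm [ 11.71 -22.49  -0.73] rot deg [  4.54  32.17 -15.42]
```

```bash
python3 -m creep '{"translation":[[2,-3,1],[4,-7,1],[7,-12,1],[10,-17,1],[11.7,-22.5,0.5],[11.7,-22.5,-0.7],[11.7,-22.5,-0.7],[11.7,-22.5,-0.7]],"delta_rot":[[0.9,6.4,-3.1],[1.8,12.9,-6.2],[2.7,19.3,-9.2],[3.6,25.7,-12.3],[4.5,32.2,-15.4],[4.5,32.2,-15.4],[4.5,32.2,-15.4],[4.5,32.2,-15.4]],"hand":[5,5,5,5,5,5,5,5]}'
python3 - <<'E'
from h import *
s=read_state();print(s['joints'])
p=tcpfor((573.9,-39.9,115),(37.7,1.1,58.7),22.7,-16.1);want(p,22.7,-16.1)
save('wrist','w5')
E
```

```text
clock: 10.48
position: [563.4, -33.4, 186.0]
ee_rot: [0.971, -0.136, -0.193, -0.028]
contact_force: [-0.3, -0.4, -2.3]
gripper_width: 59.1
grasp_force: 70.1
[ 0.13907272  0.51872865  0.11114729 -0.15764586 -1.52559174  1.18888626]
shift cm [-0.08 -0.21 -0.23] rot deg [-0.03  0.19 -0.1 ]
```

View pics/w5.png

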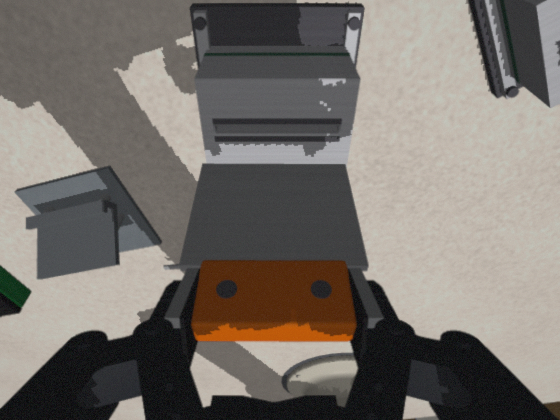

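The wrist picture shows the blade upright above the head, lower edge at row ~165 (202–350) and the slot parallel to it at rows ~118–143, columns 212–342.

```bash
python3 - <<'E'
from h import *
s=read_state();im,d,c=load('w5')
o,n=bladetool('w5',s,(170,380,145,258));T=R.from_quat(s['ee_rot']);W=T.apply(o)+s['position'];print('origin W',W)
N=R.from_euler('z',-16.1,degrees=True).as_matrix();S=np.array([573.9,-39.9,72])
print('origin in slot frame',(W-S)@N)
g=cv2.cvtColor(np.ascontiguousarray(im),cv2.COLOR_RGB2GRAY)
v=np.arange(108,168)
for u in (235,275,315):
    uv=np.c_[0*v+u,v];P=(pts(uv,d,c)-S)@N;Q=(onplane(uv,c,72.)-S)@N
    print(u,' '.join(f'{a}:{int(g[a,u])},{p[2]:.0f},{q[0]:.1f}' for a,p,q in zip(v,P,Q)))
for uv in ((212,130),(342,130)): print((onplane([uv],c,72.)-S)@N)
E
```

```text
normal [ 0.92478978  0.00412373 -0.38045611] ez [-0.38045935  0.         -0.92479765] ylen 79.30116916774332 origin(tool) [38.05954337  0.93355622 58.22514022] alpha deg -22.362138590270234 n world [ 0.96025271 -0.27912614 -0.0018255 ] resid 0.4233361084679912 2013
origin W [575.74153547 -37.45659325 118.21969214]
origin in slot frame [ 1.0917164   2.85825904 46.21969214]
235 108:98,1,15.7 109:97,-1,15.0 110:94,0,14.3 111:96,-0,13.6 112:95,-1,12.9 113:94,-0,12.2 114:95,0,11.5 115:94,-0,10.8 116:97,-0,10.1 117:95,0,9.4 118:72,1,8.7 119:47,-0,8.0 120:46,-0,7.3 121:45,-0,6.5 122:44,0,5.8 123:47,1,5.1 124:65,-0,4.4 125:77,-12,3.6 126:70,-11,2.9 127:72,-9,2.2 128:76,-8,1.4 129:76,-7,0.7 130:73,-4,-0.1 131:70,-4,-0.8 132:73,-3,-1.6 133:87,-1,-2.3 134:99,-0,-3.1 135:90,0,-3.8 136:59,-1,-4.6 137:46,0,-5.4 138:42,-0,-6.1 139:41,-1,-6.9 140:46,0,-7.7 141:66,1,-8.5 142:92,-0,-9.2 143:95,0,-10.0 144:112,-0,-10.8 145:161,-0,-11.6 146:170,-1,-12.4 147:169,1,-13.2 148:167,-1,-14.0 149:166,-2,-14.8 150:169,-1,-15.6 151:169,-0,-16.4 152:170,-1,-17.3 153:171,-1,-18.1 154:172,0,-18.9 155:168,1,-19.7 15
[... 1406 characters left out ...]
-8,1.6 129:72,-7,0.9 130:73,-5,0.1 131:71,-4,-0.6 132:71,-1,-1.4 133:83,-2,-2.1 134:94,-0,-2.9 135:92,-0,-3.7 136:62,1,-4.4 137:48,1,-5.2 138:43,-1,-6.0 139:41,0,-6.7 140:48,1,-7.5 141:64,1,-8.3 142:92,-1,-9.1 143:95,-1,-9.9 144:95,-1,-10.6 145:96,-0,-11.4 146:96,-1,-12.2 147:92,0,-13.0 148:90,-1,-13.8 149:95,-1,-14.6 150:96,-1,-15.4 151:108,0,-16.3 152:111,-1,-17.1 153:124,-0,-17.9 154:168,-1,-18.7 155:170,-0,-19.5 156:169,-0,-20.4 157:172,0,-21.2 158:169,-0,-22.0 159:167,-0,-22.9 160:168,0,-23.7 161:170,-1,-24.6 162:170,-1,-25.4 163:159,-1,-26.3 164:83,46,-27.1 165:67,46,-28.0 166:68,49,-28.9 167:64,49,-29.7
[[-0.07451006 43.69954734  0.        ]]
[[  0.20456788 -42.44025409   0.        ]]
```

```bash
python3 -m creep '{"translation":[[-0.1,-0.1,-1],[-0.1,-0.1,-2.5],[-0.1,-0.1,-3.5],[-0.1,-0.1,-3.5],[-0.1,-0.1,-3.5],[-0.1,-0.1,-3.5]],"delta_rot":[[0,0,0],[0,0,0],[0,0,0],[0,0,0],[0,0,0],[0,0,0]],"hand":[5,5,5,5,5,5]}'
cat >> h.py <<'E'
def check(f):
    s=read_state();save('wrist',f);im,d,c=load(f)
    o,n=bladetool(f,s,(170,380,145,258));T=R.from_quat(s['ee_rot']);W=T.apply(o)+s['position']
    N=R.from_euler('z',-16.1,degrees=True).as_matrix();S=np.array([573.9,-39.9,72])
    print('pos',s['position'],'origin W',W,'in slot frame',(W-S)@N,'n',T.apply(n)@N)
    g=cv2.cvtColor(np.ascontiguousarray(im),cv2.COLOR_RGB2GRAY).astype(int)
    v=np.arange(90,168)
    for u in (235,255,275,295,315):
        uv=np.c_[0*v+u,v];Q=(onplane(uv,c,72.)-S)@N;b=g[v,u]
        print(u,' '.join(f'{q:.1f}:{k}' for q,k in zip(Q[:,0],b) if abs(q)<12))
E
python3 - <<'E'
from h import *
check('w6')
E
```

```text
clock: 11.28
position: [563.2, -35.6, 151.1]
ee_rot: [0.971, -0.137, -0.193, -0.028]
contact_force: [1.0, -0.1, -1.6]
gripper_width: 58.9
grasp_force: 70.1
normal [ 0.92357623  0.005265   -0.38337871] ez [-0.38338402  0.         -0.92358903] ylen 88.93100062053563 origin(tool) [42.82435557  0.92619306 69.66692043] alpha deg -22.54345484136327 n world [ 0.9591894  -0.28276268  0.00097655] resid 0.4285001282243848 1866
pos [563.20778783 -35.56991928 151.11388466] origin W [575.40847067 -39.89761561  70.36317291] in slot frame [ 1.44864595  0.4206119  -1.63682709] n [ 9.99983419e-01 -5.67521007e-03  9.76553570e-04]
235 11.4:98 10.7:101 10.1:100 9.4:95 8.7:70 8.1:47 7.4:45 6.7:45 6.0:46 5.3:48 4.7:59 4.0:77 3.3:75 2.6:79 1.9:78 1.2:76 0.5:74 -0.2:76 -0.9:75 -1.7:74 -2.4:66 -3.1:67 -3.8:72 -4.5:67
255 11.4:100 10.7:103 10.1:99 9.4:95 8.7:65 8.1:49 7.4:44 6.7:44 6.0:42 5.3:47 4.7:66 4.0:76 3.3:77 2.6:78 1.9:75 1.2:78 0.5:77 -0.2:75 -0.9:74 -1.7:75 -2.4:69 -3.1:69 -3.8:69 -4.5:67
275 11.4:98 10.7:101 10.1:101 9.4:94 8.7:66 8.1:51 7.4:48 6.7:44 6.0:50 5.3:49 4.7:62 4.0:79 3.3:75 2.6:77 1.9:78 1.2:72 0.5:74 -0.2:77 -0.9:73 -1.6:72 -2.4:70 -3.1:70 -3.8:69 -4.5:71
295 11.4:99 10.7:100 10.1:99 9.4:95 8.7:71 8.1:51 7.4:47 6.7:44 6.0:48 5.4:48 4.7:61 4.0:75 3.3:76 2.6:78 1.9:77 1.2:75 0.5:75 -0.2:72 -0.9:77 -1.6:73 -2.4:66 -3.1:65 -3.8:65 -4.5:70
315 11.4:100 10.8:101 10.1:98 9.4:95 8.8:71 8.1:44 7.4:42 6.7:48 6.1:45 5.4:50 4.7:62 4.0:76 3.3:77 2.6:76 1.9:79 1.2:77 0.5:79 -0.2:78 -0.9:73 -1.6:72 -2.3:70 -3.1:70 -3.8:66 -4.5:66
```

```bash
python3 -m creep '{"translation":[[-0.13,0.04,-0.2],[-0.13,0.04,-0.6],[-0.13,0.04,-0.9],[-0.13,0.04,-1.1],[-0.13,0.04,-1.3],[-0.13,0.04,-1.5],[-0.13,0.04,-1.6],[-0.13,0.04,-1.6]],"delta_rot":[[0,0,0],[0,0,0],[0,0,0],[0,0,0],[0,0,0],[0,0,0],[0,0,0],[0,0,0]],"hand":[5,5,5,5,5,5,5,5]}'
```

```text
clock: 12.32
position: [561.6, -35.3, 139.8]
ee_rot: [0.971, -0.136, -0.193, -0.028]
contact_force: [-2.7, 2.6, 18.1]
gripper_width: 58.8
grasp_force: 72.7
```

```bash
python3 -m creep '{"translation":[[0,0,0.8],[0,0,1.6],[0,0,1.6],[0,0,1.6]],"delta_rot":[[0,0,0],[0,0,0],[0,0,0],[0,0,0]],"hand":[5,5,5,5]}'
python3 - <<'E'
from h import *
s=read_state();save('wrist','w7');im,d,c=load('w7')
N=R.from_euler('z',-16.1,degrees=True).as_matrix();S=np.array([573.9,-39.9,72]);print(s['position'])
V,U=np.mgrid[150:250,170:380]
P=((pts(np.c_[U.ravel(),V.ravel()],d,c)-S)@N).reshape(100,210,3)
# plate plane in slot frame from rows well above lower edge
q=P[40:90,50:160].reshape(-1,3);q=q[abs(q[:,0]-np.median(q[:,0]))<3]
A=np.c_[q[:,2],q[:,1],np.ones(len(q))];co=np.linalg.lstsq(A,q[:,0],rcond=None)[0]
print('plane x=',co,'-> mid x at z=10:',co[0]*10+co[2]-2)
for r in range(20,90,10):
    k=abs(P[r,:,0]-np.median(P[r,80:130,0]))<3;y=P[r,k,1];print(150+r,U[r,k].min(),U[r,k].max(),y.min(),y.max(),(y.min()+y.max())/2,P[r,k,2].mean())
cv2.imwrite('pics/w7c.png',cv2.resize(im[90:200,180:370,::-1],None,fx=4,fy=4,interpolation=cv2.INTER_NEAREST))
E
```

```text
clock: 12.82
position: [561.3, -35.1, 150.1]
ee_rot: [0.971, -0.137, -0.194, -0.028]
contact_force: [0.3, 0.5, -1.1]
gripper_width: 59.0
grasp_force: 70.1
[561.34441532 -35.10928025 150.07142408]
plane x= [-0.04203898  0.00600371  3.31948264] -> mid x at z=10: 0.8990928187896778
170 201 346 -39.51442562915582 39.84293531058567 0.16425484071492846 14.959578588670352
180 198 348 -39.27378188405565 40.37587288172376 0.5510454988340534 23.354408991720817
190 196 351 -39.74568701374771 40.10625827406337 0.1802856301578295 31.33584647603573
200 194 353 -39.4772852524948 40.12912543645092 0.32592009197805893 38.833293621165225
210 191 355 -39.45155711576317 39.95535980840634 0.2519013463215849 45.915675750169434
220 189 358 -39.93731727699677 40.08432196919548 0.07350234609935313 52.72095999860287
230 187 360 -39.6170853875853 39.91018302519255 0.1465488188036268 59.028094576505254
```

View pics/w7c.png

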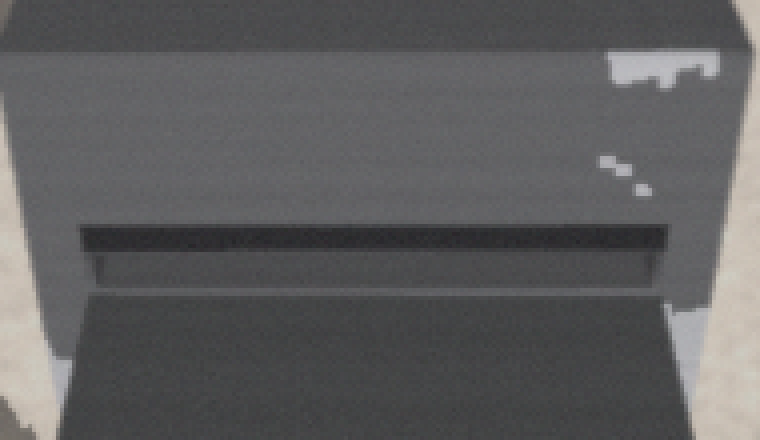

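```bash
cat >> h.py <<'E'
N=R.from_euler('z',-16.1,degrees=True).as_matrix();S=np.array([573.9,-39.9,72])
def blade2(f,v0=185,v1=245):
    im,d,c=load(f)
    V,U=np.mgrid[v0:v1,220:330];P=(pts(np.c_[U.ravel(),V.ravel()],d,c)-S)@N
    q=P[abs(P[:,0]-np.median(P[:,0]))<4]
    for _ in range(3):
        A=np.c_[q[:,2],q[:,1],np.ones(len(q))];co=np.linalg.lstsq(A,q[:,0],rcond=None)[0];q=q[abs(A@co-q[:,0])<1.2]
    g=cv2.GaussianBlur(cv2.cvtColor(np.ascontiguousarray(im),cv2.COLOR_RGB2GRAY),(5,1),0).astype(float)
    for u in (240,275,310):
        col=g[:,u];e=np.diff(col)
        # lower edge = first row of plate texture: walk the depth jump
        D=d[100:200,u];j=100+np.argmax(np.abs(np.diff(D))[40:80])+40
        o,r=rays([(u,j+1)],c);o=(o-S)@N;r=(r@N)[0]
        t=(co[0]*o[2]+co[1]*o[1]+co[2]-o[0])/(r[0]-co[0]*r[2]-co[1]*r[1]);print(u,j,'front lower edge',o+t*r)
    print(f,'slope deg',np.degrees(np.arctan(co[0])),'yaw',np.degrees(np.arctan(-co[1])),'mid x at z=0',co[2]-2,'at z=60',co[0]*60+co[2]-2)
E
python3 - <<'E'
from h import *
for f in('w5','w6','w7'): blade2(f)
E
```

```text
240 141 front lower edge [ 5.82995546 22.99974619 24.6980261 ]
275 163 front lower edge [ 4.78772263  2.00012783 46.12881685]
310 163 front lower edge [  4.73863417 -17.5347607   45.94998522]
w5 slope deg -2.6200107528433048 yaw -0.1679773963571702 mid x at z=0 4.8927001662316405 at z=60 2.1471173535144326
240 163 front lower edge [ 5.15628744 19.03771618 10.82769188]
275 163 front lower edge [ 5.03767461 -0.46267492 10.64553399]
310 163 front lower edge [  4.91984751 -19.99899812  10.44113491]
w6 slope deg -2.6249874970807694 yaw -0.3730391331290465 mid x at z=0 3.5287502220760247 at z=60 0.7779448413000409
240 163 front lower edge [ 3.06842994 18.89844913  9.6368947 ]
275 163 front lower edge [ 2.9632073  -0.60937865  9.49136246]
310 163 front lower edge [  2.85876641 -20.14770156   9.32367514]
w7 slope deg -2.4709302624903815 yaw -0.327487331427069 mid x at z=0 1.376267582354059 at z=60 -1.2128898767684935
```

```bash
python3 - <<'E'
from h import *
for f in('w5','w7'):
    im,d,c=load(f)
    for v in range(168,260,8):
        u=np.arange(225,325);P=(pts(np.c_[u,0*u+v],d,c)-S)@N;print(f,v,np.round(np.median(P,0),2),round(float(np.std(d[v,225:325])),2))
E
```

```text
w5 168 [ 4.7   2.28 49.86] 0.65
w5 176 [ 4.32  2.28 56.7 ] 19.4
w5 184 [ 4.01  2.27 63.23] 0.59
w5 192 [ 3.76  2.27 69.61] 18.48
w5 200 [ 3.41  2.27 75.47] 0.59
w5 208 [ 3.26  2.27 81.31] 0.61
w5 216 [ 2.93  2.59 86.64] 24.27
w5 224 [ 2.57  2.26 91.76] 0.61
w5 232 [ 2.43  2.26 96.85] 0.65
w5 240 [  2.23   2.26 101.68] 0.63
w5 248 [  1.97   2.26 106.27] 0.67
w5 256 [  1.8    2.26 110.65] 0.61
w7 168 [ 2.83 -0.33 13.11] 0.69
w7 176 [ 2.45 -0.33 19.94] 0.65
w7 184 [ 2.31 -0.32 26.71] 0.69
w7 192 [ 2.01 -0.32 32.94] 0.64
w7 200 [ 1.71 -0.32 38.89] 0.62
w7 208 [ 1.53 -0.11 44.66] 17.64
w7 216 [ 1.17 -0.31 49.99] 0.66
w7 224 [ 0.91 -0.31 55.18] 0.68
w7 232 [ 0.79 -0.31 60.28] 0.63
w7 240 [ 0.54 -0.31 65.04] 0.67
w7 248 [ 0.35 -0.31 69.65] 0.59
w7 256 [ 0.08 -0.33 74.01] 15.55
```

```bash
python3 -m creep '{"translation":[[0.1,-0.03,0],[0.2,-0.06,0],[0.2,-0.06,0],[0.2,-0.06,0],[0.2,-0.06,0]],"delta_rot":[[0.4,1.3,0],[0.73,2.55,0],[0.73,2.55,0],[0.73,2.55,0],[0.73,2.55,0]],"hand":[5,5,5,5,5]}'
cat >> h.py <<'E'
def blade3(f):
    s=read_state();save('wrist',f);im,d,c=load(f);L=[]
    for v in range(168,258,4):
        u=np.arange(225,325);L.append(np.median((pts(np.c_[u,0*u+v],d,c)-S)@N,0))
    L=np.array(L);p=np.polyfit(L[:,2],L[:,0],1)
    V,U=np.mgrid[185:245,215:335];P=(pts(np.c_[U.ravel(),V.ravel()],d,c)-S)@N;P=P[abs(P[:,0]-np.polyval(p,P[:,2]))<1.5]
    b=np.polyfit(P[:,1],P[:,0]-np.polyval(p,P[:,2]),1)
    ys=[]
    for v in range(180,240,3):
        u=np.arange(170,380);Q=(pts(np.c_[u,0*u+v],d,c)-S)@N;k=abs(Q[:,0]-np.polyval(p,Q[:,2]))<3;ys.append((Q[k,1].min()+Q[k,1].max())/2)
    print(s['clock'],s['position'],'slope deg',np.degrees(np.arctan(p[0])),'yaw',-np.degrees(b[0]),'mid x at z=%.1f: %.2f'%(L[0,2],np.polyval(p,L[0,2])-2),'y',np.median(ys))
    g=cv2.cvtColor(np.ascontiguousarray(im),cv2.COLOR_RGB2GRAY).astype(int);v=np.arange(95,165)
    Q=(onplane(np.c_[0*v+275,v],c,72.)-S)@N;print(' '.join(f'{q:.1f}:{int(np.median(g[a,240:310]))}' for q,a in zip(Q[:,0],v) if abs(q)<11))
E
python3 - <<'E'
from h import *
blade3('w8')
E
```

```text
clock: 13.5
position: [563.5, -35.7, 150.8]
ee_rot: [0.966, -0.137, -0.216, -0.031]
contact_force: [-0.4, -0.2, -2.5]
gripper_width: 58.6
grasp_force: 70.1
13.5 [563.50280574 -35.68995299 150.79051643] slope deg -0.008033249979791043 yaw -0.3168010504839991 mid x at z=13.3: 0.26 y 0.21267739349355885
10.9:99 10.2:98 9.6:96 8.9:81 8.2:55 7.5:55 6.8:70 6.2:49 5.5:47 4.8:55 4.1:77 3.4:78 2.7:77 2.0:77 1.3:77 0.6:76 -0.2:75 -0.9:75 -1.6:82 -2.3:101 -3.0:103 -3.8:93 -4.5:59 -5.3:66
```

```bash
python3 -m creep '{"translation":[[-0.02,0,-0.3],[-0.02,0,-0.6],[-0.02,0,-0.8],[-0.02,0,-1.0],[-0.02,0,-1.2],[-0.02,0,-1.4],[-0.02,0,-1.6],[-0.02,0,-1.6]],"delta_rot":[[0,0,0.2],[0,0,0.3],[0,0,0.3],[0,0,0.3],[0,0,0.3],[0,0,0.3],[0,0,0.3],[0,0,0.3]],"hand":[5,5,5,5,5,5,5,5]}'
```

```text
clock: 14.55
position: [563.2, -35.7, 134.5]
ee_rot: [0.967, -0.134, -0.216, -0.031]
contact_force: [-0.2, 0.3, -1.7]
gripper_width: 58.7
grasp_force: 70.1
```

```bash
python3 -m creep '{"translation":[[0,0,-0.4],[0,0,-0.8],[0,0,-1.2],[0,0,-1.6],[0,0,-2.0],[0,0,-2.4],[0,0,-2.8],[0,0,-2.8]],"delta_rot":[[0,0,0],[0,0,0],[0,0,0],[0,0,0],[0,0,0],[0,0,0],[0,0,0],[0,0,0]],"hand":[5,5,5,5,5,5,5,5]}'
```

```text
clock: 15.55
position: [563.1, -35.7, 106.3]
ee_rot: [0.967, -0.134, -0.216, -0.031]
contact_force: [0.6, -1.1, -1.9]
gripper_width: 59.0
grasp_force: 70.1
```

```bash
python3 -m creep '{"translation":[[0,0,-0.2],[0,0,-0.35],[0,0,-0.5],[0,0,-0.6],[0,0,-0.7],[0,0,-0.8],[0,0,-0.8]],"delta_rot":[[0,0,0],[0,0,0],[0,0,0],[0,0,0],[0,0,0],[0,0,0],[0,0,0]],"hand":[5,5,5,5,5,5,5]}'
```

```text
clock: 16.42
position: [563.4, -35.7, 98.9]
ee_rot: [0.967, -0.134, -0.216, -0.031]
contact_force: [-0.2, 0.6, -1.2]
gripper_width: 59.0
grasp_force: 70.4
```

```bash
python3 -m creep '{"translation":[[0,0,-0.05],[0,0,-0.1],[0,0,-0.15],[0,0,-0.2],[0,0,-0.2]],"delta_rot":[[0,0,0],[0,0,0],[0,0,0],[0,0,0],[0,0,0]],"hand":[5,5,5,5,5]}'
```

```text
clock: 17.05
position: [563.5, -35.7, 98.8]
ee_rot: [0.967, -0.134, -0.216, -0.031]
contact_force: [-1.0, 0.8, 8.9]
gripper_width: 58.9
grasp_force: 71.5
```

```bash
python3 -m creep '{"translation":[[0,0,0.1],[0,0,0.1],[0,0,0.1],[0,0,0.1],[0,0,0.1],[0,0,0.1],[0,0,0.1]],"delta_rot":[[0,0,0],[0,0,0],[0,0,0],[0,0,0],[0,0,0],[0,0,0],[0,0,0]],"hand":[5,5,8.5,8.5,8.5,8.5,8.5]}'
python3 -m creep '{"translation":[[0.4,-0.1,1],[1.2,-0.4,3],[2.4,-0.7,6],[3.6,-1,9],[4.4,-1.3,11],[4.4,-1.3,11],[4.4,-1.3,11]],"delta_rot":[[0,0,0],[0,0,0],[0,0,0],[0,0,0],[0,0,0],[0,0,0],[0,0,0]],"hand":[8.5,8.5,8.5,8.5,8.5,8.5,8.5]}'
python3 - <<'E'
from h import *
im,d,c=save('wrist','w9')
E
```

```text
clock: 17.92
position: [563.4, -35.7, 97.6]
ee_rot: [0.967, -0.134, -0.216, -0.031]
contact_force: [-0.1, 0.3, -0.3]
gripper_width: 85.0
grasp_force: 0.0
clock: 18.8
position: [606.7, -48.5, 207.0]
ee_rot: [0.966, -0.134, -0.217, -0.031]
contact_force: [-0.3, 0.1, 0.1]
gripper_width: 85.1
grasp_force: 0.0
```

View pics/w9.png

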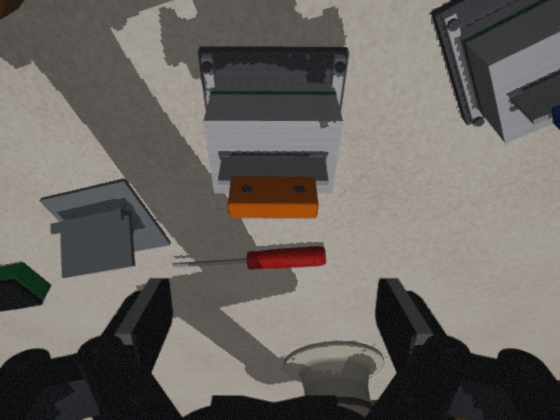

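The blade stands in the slot with its grip at (229–318, 178–217). The hand is clear and nothing else looks disturbed, so I check the heights once and hand in.

```bash
python3 - <<'E'
from h import *
im,d,c=load('w9')
for v in (165,184,205,212): print(v,np.round(np.median((pts(np.c_[np.arange(255,290),0*np.arange(35)+v],d,c)-S)@N,0),1))
print(job_done())
E
```

```text
165 [2.5 1.  9.1]
184 [ 7.2  0.9 36.5]
205 [ 6.3  0.8 56.4]
212 [ 0.3  0.8 56.9]
the job is handed in; nothing more can be done
None
```

The spare blade is standing upright and home in the empty nest's slot; I let go, moved the hand clear and handed the job in at about 19 s. The grip top measured about 129 mm above the table, against 130 expected on the floor. One earlier try at the slot touched the head's top at about 18 N and was corrected. No verdict came back on hand-in.

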